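# Slide the pitcher lid into the rack's lid bay and latch it

### The job

Push the round pitcher lid flat across the cart top, through the narrow gap between the two posts of the dish rack and into the lid bay until it rests against the bay's back wall, then push the steel latch bar fully shut across the gap. Only push with the fingers: do not lift, tip or carry the lid, and leave the cup, the teapot lid, and the bowl and skimmer in the rack where they are.

Things in the scene. Friction and masses are not known exactly. Their poses are not given: they have to be found in the camera images.
- rack: Grey plastic dish rack, fixed to the cart. Origin: at cart-top height, midway between its two gate posts (round uprights 16 mm in diameter, 36 mm tall, centred at x = -57 and +57 mm, y = 0: gap 98 mm). x runs along the mouth, roughly away from the robot; y points through the gap into the lid bay, roughly to the robot's left; z up.
- bay_home (a point): Where the pitcher lid's origin belongs: rack x = 0, y = 66 mm, z = 0; axes as the rack's. The lid bay behind the posts is open above and has the cart top as floor: side walls 30 mm tall, inner faces 106 mm apart; back wall's inner face at rack y = 112 mm. A keeper block for the latch stands before the far post (rack x 58 to 74, y -19 to -5 mm, 34 mm tall).
- tray (a point): Centre of the rack's drainer tray floor, beyond the bay: rack x = 0, y = 257 mm, z = 12 mm. Tray 360 mm along rack x, 270 mm along y, rim 62 mm above the cart, thin prongs up to 88 mm.
- pitcher_lid: Pitcher lid lying flat on the cart top: round white plastic disc 92 mm in diameter, 20 mm thick, with a raised bar 60 x 10 mm and 15 mm high across the middle of its top (bar top 35 mm above the cart). About 0.1 kg. Origin: centre of its underside; z up.
- latch (a joint): Steel latch bar, 120 mm long, 7 to 29 mm above the cart, outer face at rack y = -17 mm; slides along rack +x in front of the posts. Value in m: 0 open (beside the gap on the robot's side, in a 36 mm tall carrier at rack x -210 to -65 mm), 0.135 fully shut, across the gap at its stop. Starts at 0 to 0.02, stays where left, needs about 2 N.
- latch_fin (a point): Centre of the upright steel fin by which the latch is pushed: plate 8 mm thick along rack x, from rack y = -16 to -62 mm, 8 to 48 mm above the cart. This point lies at rack x = -95 mm + latch value, y = -39 mm, 28 mm above the cart. Axes as the rack's. Push its face towards rack +x.
- cup: Bystander: green melamine cup standing on the cart beyond the work, 76 mm across the rim, 85 mm tall. Origin: centre of its underside.
- teapot_lid: Bystander: white ceramic teapot lid with a small knob, 68 mm across, 39 mm tall, on the cart near the robot. Origin: centre of its underside.
- bowl: Bystander: clear glass bowl in the drainer tray, 130 mm across, 55 mm tall. Origin: centre of its underside.
- skimmer: Bystander: flat steel skimmer lying in the drainer tray, about 220 mm long. Origin: 60 mm from the centre of its 76 mm round blade, along the handle, at its underside.
Things that resemble listed ones, but are neither listed nor needed, are in the scene too. Leave any purple or yellow look-alike of the pitcher_lid alone.

How it is judged:
By the outcome, as a careful person would: the job done as asked, in the order asked, and still so for the second after the job is handed in, with the robot touching nothing.
It also fails if it takes over 61 s, if anything falls off the work surface, if the arm or the gripper's body presses on something with over 40 N, if the wrist force passes 120 N, or if a joint passes its speed limit or range.

### The arm

A 6-joint arm with a two-finger parallel gripper is mounted at the origin on the work surface. World frame = base frame: x ahead of the robot, y to its left, z up, the work surface at z = 0. Lengths are in mm, angles in rad, forces in N, time in s.
With the tool pointing down it reaches from about 275 to 750 mm from the base axis. Payload 10.2 kg.
Tool frame: the origin (TCP) lies between the finger pads; the fingertips stand 17 mm ahead of it and the grasp point (between the pads) lies 2 mm behind it; z points along the fingers, y is the line along which they close (so a half turn about z gives the same grasp; the last joint's range is limited). The gripper opens to 85 mm and grips with 20 to 120 N. Pads are 22 mm wide; open, the fingers measure 114 mm over their backs; the gripper's body (76 mm by 85 mm) begins 54 mm behind the grasp point. The pads swing forward as they close: fully open they stand 13 mm farther back than shut.
Start: joints at [0.978, 0.313, 1.498, -0, 1.331, -0.223], TCP at [189.763, 489.511, 248.294] pointing down, gripper open.
Joint ranges: [-2.94, 2.94], [-0.97, 2.17], [0.19, 2.56], [-1.23, 4.37], [0.02, 3.11], [-2.88, 2.88]. Speed limits (rad/s): [2.39, 2.39, 3.01, 3.14, 3.14, 3.14].

### API

Orientations are given as a unit quaternion [w, x, y, z].
In Python, from rig import * gives the robot as it stands.
- The arm moves only by the tool step_arm, never from a script. Its argument "commands" is text: rows parted by semicolons, each of 7 numbers parted by spaces: the opening, from 0 (shut) to 1 (fully open), then the shift along the tool's x, y, z in cm, then the turn, a rotation vector about the tool's x, y, z in rad. In form: hand x y z rx ry rz; .... A call has 1 to 20 rows; each row is the pose to reach, as a shift and turn from the pose commanded when the call began, along the tool's axes at that moment; what a row does not reach only later rows make up. A row lasts 1/12 s, in which the tool goes at most 41.7 mm and 7.16 degrees, less where a joint would pass 70% of its speed; a pose out of reach is approached as far as the arm can. A call with a gripper value outside its range is refused whole. The fingers move at their own pace and stop on an object; "newtons" is the grip in N (left out, the last holds). Time passes only in rows, so rows that repeat a pose let the fingers close. It gives the time, the measured TCP pose, the force, the opening and the grip force at its end, in the units of the state.
- sense(): the state, without advancing time (a new reading comes with each control period).
- capture(name): name is "scene" or "top" or "wrist"; returns the picture (400x640x3 uint8, red, green, blue); there is no depth.
- camera_model(name): a dict with "mtx" (3x3 intrinsics, pixels), "k1" (the pictures are not rectified: a ray, as slopes to the right and down, at radius r is drawn at 1 + k1 r^2 times it, then the intrinsics apply), "eye" and "rotation" of the camera in the world. Camera axes: x right, y down, z forward; pixel columns grow to the right and rows downward; lengths in mm; the calibration is good to about 2 mm. A picture is of the moment at which its call begins: read the wrist's pose just before it. camera_model takes no time and is no camera call; for the wrist camera it gives the pose at the moment of the call.
- finish_job(): hands the job in; it is judged then, once.
Trained networks look in the newest picture that a camera, given by its name, has taken for a name from the list of things; names that differ only in an ending like _2 or _b are one class to them, and where a whole thing is asked for, a point or a joint stands for the part that bears it (a point fixed in the world has none). Each returns a list of dicts, best first, with "score" (0 to 1); they miss things now and then, are a little off and sometimes report something else, mostly with a low value. They report only what shows in the picture. A call takes as long as a camera call. They do not tell look-alikes from the thing itself.
- search_frame(camera, label): "rect" ([centre column, centre row, width, height] in pixels, round what is visible of it).
- trace(camera, label): "mask" (400x640 bool, what is visible of it) and "rect" ([centre column, centre row, width, height] in pixels, round what is visible of it).
- spot_point(camera, label): "xy" ([column, row] in pixels: a listed point, or the origin of a listed thing).
The state is a dict: "time_s": time; "joints": joint angles; "dq": joint speeds; "tau": joint torques, N m; "eef_pos": TCP position; "ee_rot": TCP orientation; "force": force on the tool from outside, world axes, zero at the start; "wrist_torque": the same for the moment, N m; "grip_width": opening from 0.0 (shut) to 1.0 (fully open); "grip_force": force on a finger pad.
Only numpy, scipy, OpenCV 4.12 (cv2) and the standard library are available. Lean on these libraries where they do the work, as an engineer would, in place of code of your own. Each camera call takes 0.05 s, during which the arm holds its last target. There are 200 camera calls.

## Working session

There is one attempt and no reset: what is moved stays moved. The work goes in short steps, Python scripts to look and compute and a tool call to move; the robot and the scene stay as the last step left them, time stands still between calls to the robot, and variables do not carry over. Pictures are saved under pics/ and viewed, at most 10 in all, crops included, and the job is handed in when it is done.

Besides the shell and the picture viewer there is one more tool, called after ">>>" in YAML: its name, and indented under it one key for each argument. step_arm: Moves the arm, as the interface text tells. Its arguments: {"type":"object","properties":{"commands":{"type":"string"},"newtons":{"type":"number"}},"required":["commands"]}

```bash
mkdir -p pics && cat > h.py <<'E'
from rig import *
import numpy as np, cv2
from scipy.spatial.transform import Rotation as R
def save(cam,name):
    im=capture(cam); cv2.imwrite(f'pics/{name}.png',im[:,:,::-1]); return im
def ray(cam,px,m=None):
    m=m or camera_model(cam); K=np.array(m['mtx']); 
    d=(np.array(px,float)-[K[0,2],K[1,2]])/[K[0,0],K[1,1]]
    u=d.copy()
    for _ in range(20): u=d/(1+m['k1']*(u@u))
    return np.array(m['eye']),np.array(m['rotation'])@np.r_[u,1]
def at_z(cam,px,z,m=None):
    e,d=ray(cam,px,m); return e+d*(z-e[2])/d[2]
def proj(cam,P,m=None):
    m=m or camera_model(cam); p=np.array(m['rotation']).T@(np.array(P,float)-m['eye']); u=p[:2]/p[2]
    u=u*(1+m['k1']*(u@u)); K=np.array(m['mtx']); return K[:2,:2]@u+K[:2,2]
E
python3 - <<'E'
from h import *
for c in('scene','top'):
    save(c,c+'0'); m=camera_model(c); print(c,m['eye'],np.array(m['rotation'])[:,2])
    for l,z in(('rack',0),('bay_home',0),('tray',12),('pitcher_lid',0),('latch_fin',28),('cup',0),('teapot_lid',0),('bowl',12)):
        for r in spot_point(c,l)[:3]: print(c,l,round(r['score'],2),np.round(r['xy']),np.round(at_z(c,r['xy'],z)))
print(sense())
E
```

```text
Traceback (most recent call last):
IndexError: too many indices for array: array is 1-dimensional, but 2 were indexed
```

```bash
sed -i 's/np.array(m\[.rotation.\])/RM(m)/' h.py && cat >> h.py <<'E'
def RM(m):
    q=np.array(m['rotation'],float)
    return R.from_quat(q,scalar_first=True).as_matrix() if q.size==4 else (R.from_rotvec(q).as_matrix() if q.size==3 else q)
E
python3 - <<'E'
from h import *
for c in('scene','top'):
    save(c,c+'0'); m=camera_model(c); print(c,m['eye'],m['rotation'],RM(m)[:,2])
    for l,z in(('rack',0),('bay_home',0),('tray',12),('pitcher_lid',0),('latch_fin',28),('cup',0),('teapot_lid',0),('bowl',12)):
        for r in spot_point(c,l)[:3]: print(c,l,round(r['score'],2),np.round(r['xy']),np.round(at_z(c,r['xy'],z)))
print(sense())
E
```

```text
scene [1127.35137561  444.14241844  766.87023488] [-0.17873147  0.42159091  0.82035287 -0.34254538] [-0.58207379 -0.41131304 -0.70143545]
scene rack 0.79 [320. 229.] [571.  73.   0.]
scene bay_home 0.57 [345. 239.] [562. 143.   0.]
scene tray 0.98 [424. 260.] [516. 333.  12.]
scene pitcher_lid 0.9 [298. 163.] [ 394. -134.    0.]
scene pitcher_lid 0.87 [200. 155.] [ 540. -404.    0.]
scene pitcher_lid 0.72 [243. 175.] [ 533. -231.    0.]
scene latch_fin 0.65 [213. 238.] [ 767. -107.   28.]
scene latch_fin 0.64 [320. 197.] [501.  24.  28.]
scene cup 0.81 [216. 238.] [ 752. -121.    0.]
scene cup 0.68 [318. 230.] [578.  72.   0.]
scene cup 0.47 [426. 264.] [516. 340.   0.]
scene teapot_lid 0.79 [281. 137.] [ 320. -258.    0.]
scene bowl 0.63 [431. 299.] [605. 390.  12.]
scene bowl 0.35 [215. 238.] [ 757. -115.   12.]
top [ 323.36937012  -10.95830642 1184.16340199] [-0.07088852  0.71286201 -0.6947902   0.06378991] [ 0.1894521   0.01242626 -0.98181133]
top tray 0.9 [201. 206.] [526. 333.  12.]
top pitcher_lid 0.74 [375. 256.] [ 405. -132.    0.]
top pitcher_lid 0.7 [410. 203.] [ 550. -225
[... 331 characters left out ...]
   12.]
{'time_s': 0.95, 'joints': array([ 9.77587055e-01,  3.12908937e-01,  1.49770634e+00,  9.36870915e-06,
        1.33097760e+00, -2.23404989e-01]), 'dq': array([ 0.00155644, -0.00175183,  0.00120475, -0.00087958, -0.00013146,
        0.00019967]), 'tau': array([-5.22046539e-04, -4.12162077e+01, -2.59903246e+01, -2.42079950e-04,
        5.21594047e-04, -1.47337084e-05]), 'eef_pos': array([189.7696183 , 489.51277901, 248.28721169]), 'ee_rot': array([-4.22030155e-06,  1.83851438e-01,  9.82954042e-01,  1.70485798e-06]), 'force': array([ 0.29049481, -0.58567414, -0.09257135]), 'wrist_torque': array([-0.04077896,  0.02577365, -0.05173253]), 'grip_force': 0.0, 'grip_width': 0.9975593945166926}
```

View pics/top0.png

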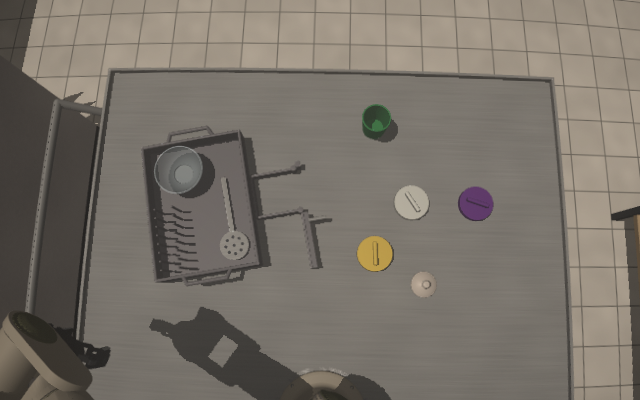

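View pics/scene0.png

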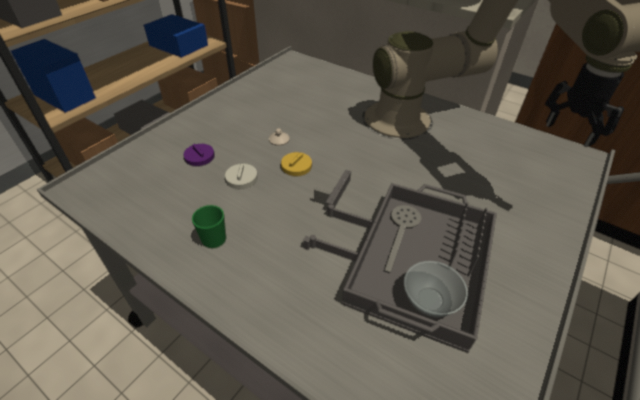

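```bash
cat >> h.py <<'E'
def shift(p,yaw_deg):
    s=sense(); Rt=R.from_quat(s['ee_rot'],scalar_first=True)
    d=Rt.inv().apply(np.array(p,float)-s['eef_pos'])/10
    y=np.radians(yaw_deg); x=np.array([np.cos(y),np.sin(y),0]); z=np.array([0,0,-1.]); T=R.from_matrix(np.c_[x,np.cross(z,x),z])
    return np.round(np.r_[d,(Rt.inv()*T).as_rotvec()],3)
E
python3 - <<'E'
from h import *
for n,px in(('far',(298,167)),('near',(305,212)),('keeper',(290,167))): print(n,at_z('top',px,36))
print('lid',at_z('top',(411,202),20), 'scene',at_z('scene',(241,175),20))
print('posts scene',at_z('scene',(310,241),36),at_z('scene',(331,205),36))
m=camera_model('wrist'); s=sense(); Rt=R.from_quat(s['ee_rot'],scalar_first=True)
print('cam in tool',Rt.inv().apply(m['eye']-s['eef_pos']),'axes\n',Rt.inv().as_matrix()@RM(m),m['mtx'],m['k1'])
print(shift((500,-60,330),90))
E
```

```text
far [631.2064498   76.57307408  36.        ]
near [511.64271741  53.92287508  36.        ]
keeper [630.715964    97.68145182  36.        ]
lid [ 547.83773909 -223.27991426   20.        ] scene [ 551.51608175 -216.7166856    20.        ]
posts scene [643.52721215  93.5691998   36.        ] [514.55662932  67.602545    36.        ]
cam in tool [  78.27382542   -0.68684253 -125.32797616] axes
 [[ 8.72814184e-04 -9.52075880e-01 -3.05860682e-01]
 [ 9.99999619e-01  8.29591241e-04  2.71300123e-04]
 [-4.55896151e-06 -3.05860802e-01  9.52076242e-01]] [[309.90570594   0.         325.7421405 ]
 [  0.         309.90570594 193.89977754]
 [  0.           0.           1.        ]] -0.04191695308237139
[-48.787 -40.024  -8.172  -0.     -0.      1.201]
```

>>> step_arm:
  commands: "0.6 -16 -13 -3 0 0 0.4; 0.6 -32 -26 -6 0 0 0.8; 0.6 -47.3 -38.5 -8 0 0 1.2; 0.6 -47.3 -38.5 -8 0 0 1.2; 0.6 -47.3 -38.5 -8 0 0 1.2; 0.6 -47.3 -38.5 -8 0 0 1.2; 0.6 -47.3 -38.5 -8 0 0 1.2; 0.6 -47.3 -38.5 -8 0 0 1.2; 0.6 -47.3 -38.5 -8 0 0 1.2; 0.6 -47.3 -38.5 -8 0 0 1.2; 0.6 -47.3 -38.5 -8 0 0 1.2; 0.6 -47.3 -38.5 -8 0 0 1.2; 0.6 -47.3 -38.5 -8 0 0 1.2; 0.6 -47.3 -38.5 -8 0 0 1.2; 0.6 -47.3 -38.5 -8 0 0 1.2; 0.6 -47.3 -38.5 -8 0 0 1.2; 0.6 -47.3 -38.5 -8 0 0 1.2; 0.6 -47.3 -38.5 -8 0 0 1.2; 0.6 -47.3 -38.5 -8 0 0 1.2; 0.6 -47.3 -38.5 -8 0 0 1.2"

```text
time_s: 2.62
eef_pos: [491.3, -39.4, 328.5]
ee_rot: [0.0, 0.706, 0.708, 0.0]
force: [-0.8, -0.1, 0.5]
grip_width: 0.601
grip_force: 0.0
```

```bash
python3 - <<'E'
from h import *
import pickle
m=camera_model('wrist'); im=save('wrist','w1'); pickle.dump(m,open('w1.pkl','wb'))
for l,z in(('rack',0),('pitcher_lid',0),('latch_fin',28)):
    for r in spot_point('wrist',l)[:3]: print(l,round(r['score'],2),np.round(r['xy']),np.round(at_z('wrist',r['xy'],z,m)))
for r in trace('wrist','pitcher_lid'): 
    ys,xs=np.nonzero(r['mask']); print(r['score'],xs.mean(),ys.mean(),np.round(at_z('wrist',(xs.mean(),ys.mean()),18,m)),im[r['mask']].mean(0))
s=sense();print(s['time_s'],s['eef_pos'],s['grip_width'])
E
```

```text
pitcher_lid 0.94 [358. 345.] [ 553. -399.    0.]
pitcher_lid 0.83 [359. 265.] [ 548. -231.    0.]
pitcher_lid 0.73 [273. 206.] [ 410. -127.    0.]
latch_fin 0.79 [329. 107.] [495.  22.  28.]
0.92 356.20459877991556 264.10652275926793 [ 541. -219.   18.] [129.01736274 128.51384327 117.41670577]
0.9 272.62059527882315 207.91583989052344 [ 412. -124.   18.] [156.99349983 135.57098871  22.4269586 ]
0.89 356.55919661733617 337.6649048625793 [ 547. -366.   18.] [84.56765328 42.41437632 99.80338266]
2.8667 [491.53208068 -40.02459199 328.376323  ] 0.6052970070830379
```

View pics/w1.png

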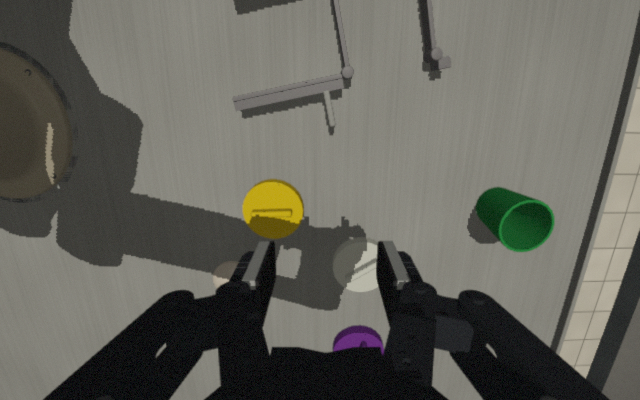

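```bash
python3 - <<'E'
import cv2
a=cv2.imread('pics/w1.png')[20:140,220:460]; b=cv2.resize(a,None,fx=3.3,fy=3.3,interpolation=cv2.INTER_CUBIC)
b=cv2.convertScaleAbs(b,alpha=1.5,beta=10); cv2.imwrite('pics/w1c.png',b)
E
```

```text
(no output)
```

View pics/w1c.png

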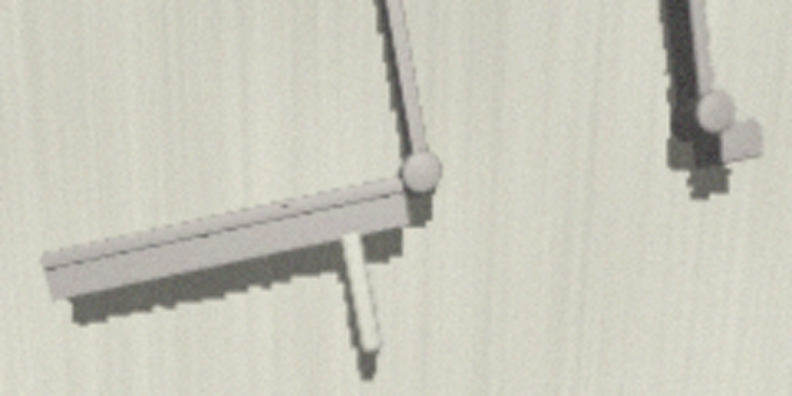

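```bash
cat >> h.py <<'E'
def rackframe(near,far):
    o=(near+far)/2; a=np.arctan2(*(far-near)[1::-1]); return o,a
E
python3 - <<'E'
from h import *
import pickle
m=pickle.load(open('w1.pkl','rb'))
c=lambda u,v:(220+u/3.3-.35,20+v/3.3-.35)
n=at_z('wrist',c(422,170),36,m)[:2]; f=at_z('wrist',c(715,110),36,m)[:2]
print(n,f,np.linalg.norm(f-n)); o,a=rackframe(n,f); print('origin',o,'yaw',np.degrees(a))
A=np.array([[np.cos(a),np.sin(a)],[-np.sin(a),np.cos(a)]])
for nm,p,z in(('fin in',c(351,237),48),('fin out',c(371,347),48),('carrier end',c(43,255),36),('keeper',c(743,142),34),('lid',(356.2,264.1),18),('lid0',(359,265),0)):
    w=at_z('wrist',p,z,m)[:2]; print(nm,w,A@(w-o))
print('tray',A@(np.array([521,333])-o))
# white-lid ellipse in top and scene
for cam,seed in(('top',(410,203)),('scene',(243,175))):
    im=capture(cam)
    for r in trace(cam,'pitcher_lid'):
        ys,xs=np.nonzero(r['mask']); cx,cy=xs.mean(),ys.mean()
        if np.hypot(cx-seed[0],cy-seed[1])<12: w=at_z(cam,(cx,cy),16)[:2]; print(cam,cx,cy,w,A@(w-o),len(xs))
# posts in top view
for px in((298,167),(305,212)): print(A@(at_z('top',px,36)[:2]-o))
E
```

```text
[518.56382187  67.19876916] [629.37498655  89.8607714 ] 113.10473271209837
origin [573.96940421  78.52977028] yaw 11.558186402356172
fin in [491.43213167  42.34562964] [-88.11352219 -18.91297437]
fin out [499.37434837   1.37281492] [-88.54179549 -60.64625766]
carrier end [370.5433534   35.78158524] [-207.86607702   -1.12227445]
keeper [642.05182196  78.84172277] [ 66.764328   -13.33557004]
lid [ 540.65399549 -219.17667089] [ -92.28918216 -284.99429543]
lid0 [ 547.4461191  -231.50683423] [ -88.10529942 -298.43531461]
tray [ -0.90886077 259.92312242]
top 410.8690095846645 202.31416400425985 [ 547.75507832 -223.65285141] [ -86.22895789 -290.80250095] 939
scene 241.125386996904 176.0015479876161 [ 551.4397885  -216.96884401] [ -81.27973955 -284.99231317] 646
[ 55.68432796 -13.38520329]
[-65.99312062 -11.61994877]
```

```bash
python3 - <<'E'
from h import *
print(sense()['eef_pos'],shift((529.7,-294.7,120),75.9))
E
```

```text
[491.62931928 -40.36179321 328.28759411] [-25.438   3.779  20.829   0.      0.      0.247]
```

>>> step_arm:
  commands: "0.5 -12 2 5 0 0 0.12; 0.5 -25.4 3.8 10 0 0 0.247; 0.5 -25.4 3.8 12 0 0 0.247; 0.5 -25.4 3.8 14 0 0 0.247; 0.5 -25.4 3.8 17 0 0 0.247; 0.5 -25.4 3.8 20.8 0 0 0.247; 0.5 -25.4 3.8 20.8 0 0 0.247; 0.5 -25.4 3.8 20.8 0 0 0.247; 0.5 -25.4 3.8 24 0 0 0.247; 0.5 -25.4 3.8 27 0 0 0.247; 0.5 -25.4 3.8 29 0 0 0.247; 0.5 -25.4 3.8 30.5 0 0 0.247; 0.5 -25.4 3.8 30.7 0 0 0.247; 0.5 -25.4 3.8 30.7 0 0 0.247"

```text
time_s: 4.23
eef_pos: [529.7, -294.2, 20.8]
ee_rot: [-0.001, 0.789, 0.615, -0.0]
force: [0.4, 0.3, -0.3]
grip_width: 0.498
grip_force: 0.0
```

```bash
python3 - <<'E'
from h import *
m=camera_model('wrist'); im=save('wrist','w2'); s=sense(); print(s['eef_pos'],s['ee_rot'],s['force'])
d=R.from_quat(s['ee_rot'],scalar_first=True).apply([1,0,0]); print(d,s['eef_pos']+60*d)
for r in trace('wrist','pitcher_lid'): 
    ys,xs=np.nonzero(r['mask']); w=at_z('wrist',(xs.mean(),ys.mean()),16,m)
    print(round(r['score'],2),r['rect'],w,im[r['mask']].mean(0), 'in tool',R.from_quat(s['ee_rot'],scalar_first=True).inv().apply(w-s['eef_pos']))
E
```

```text
[ 530.17902032 -294.59940772   21.92411764] [3.31325823e-04 7.88514704e-01 6.15015810e-01 7.15309276e-05] [ 0.719002    0.0499911  -0.16350418]
[ 2.43511098e-01  9.69898066e-01 -2.94734862e-04] [ 544.78968619 -236.40552376   21.90643355]
0.92 [328.4, 109.5, 227.8, 214.6] [ 548.8148747  -221.96206397   16.        ] [164.28114089 163.62429309 150.13833292] in tool [74.99060262  0.38327659  5.90225064]
0.82 [32.0, 38.9, 64.1, 77.7] [ 439.23246014 -165.26465275   16.        ] [72.56075491 60.0581696   7.55687694] in tool [ 103.29677804 -119.70692195    5.82059324]
0.67 [413.1, 365.5, 124.4, 65.8] [ 569.37576393 -373.20178648   16.        ] [43.76183844 18.17827298 54.08356546] in tool [-66.68970703  57.15376054   5.97866693]
```

View pics/w2.png

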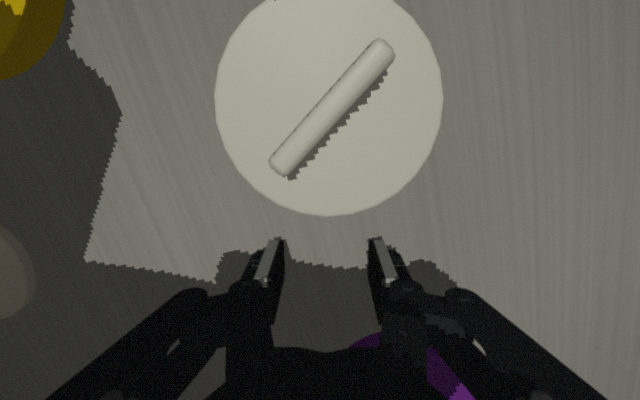

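>>> step_arm:
  commands: "0.5 1.2 0 0 0 0 0; 0.5 2 0 0 0 0 0; 0.5 2.8 0 0 0 0 0; 0.5 3.8 0 0 0 0 0; 0.5 5 0 0 0 0 0; 0.5 6.2 0 0 0 0 0; 0.5 7.4 0 0 0 0 0; 0.5 8.6 0 0 0 0 0; 0.5 9.8 0 0 0 0 0; 0.5 11 0 0 0 0 0; 0.5 12.2 0 0 0 0 0; 0.5 13.4 0 0 0 0 0; 0.5 14.6 0 0 0 0 0; 0.5 15.8 0 0 0 0 0; 0.5 17 0 0 0 0 0; 0.5 18.2 0 0 0 0 0; 0.5 19.4 0 0 0 0 0; 0.5 20.4 0 0 0 0 0; 0.5 21.2 0 0 0 0 0; 0.5 21.5 0 0 0 0 0"

```text
time_s: 6.0
eef_pos: [582.4, -84.5, 21.2]
ee_rot: [-0.0, 0.788, 0.615, -0.0]
force: [-0.2, -0.9, 0.2]
grip_width: 0.5
grip_force: 0.4
```

```bash
cat >> h.py <<'E'
O=np.array([573.97,78.53]); YA=np.radians(11.56); A=np.array([[np.cos(YA),np.sin(YA)],[-np.sin(YA),np.cos(YA)]])
def rk(w): return A@(np.array(w)[:2]-O)
def wd(r,z): return np.r_[A.T@np.array(r,float)+O,z]
def lid(cam='wrist'):
    m=camera_model(cam); s=sense(); im=capture(cam); Rt=R.from_quat(s['ee_rot'],scalar_first=True)
    print('tcp',np.round(s['eef_pos'],1),'rack',np.round(rk(s['eef_pos']),1),'yaw',np.degrees(np.arctan2(*Rt.apply([1,0,0])[1::-1])).round(2),'F',s['force'].round(1),s['grip_width'],s['time_s'])
    for r in trace(cam,'pitcher_lid'):
        c=im[r['mask']].mean(0)
        if c.min()/c.max()<.75: continue
        k,_=cv2.findContours(r['mask'].astype('uint8'),0,cv2.CHAIN_APPROX_NONE); k=max(k,key=len)[:,0,:]
        k=k[(k>2).all(1)&(k[:,0]<637)&(k[:,1]<397)]
        P=np.array([at_z(cam,p,20 ,m)[:2] for p in k]); 
        q=np.linalg.lstsq(np.c_[2*P,np.ones(len(P))],(P**2).sum(1),rcond=None)[0]; rad=np.sqrt(q[2]+q[:2]@q[:2])
        w=np.r_[q[:2],20]; print(round(r['score'],2),'rad',rad.round(1),'world',w.round(1),'rack',rk(w).round(1),'tool',Rt.inv().apply(w-s['eef_pos']).round(1))
    return im
E
python3 - <<'E'
from h import *
im=lid(); cv2.imwrite('pics/w3.png',im[:,:,::-1]); lid('top')
E
```

```text
tcp [582.4 -84.5  21.2] rack [ -24.4 -161.4] yaw 75.96 F [-0.2 -0.9  0.2] 0.5002223990966314 6.0
0.92 rad 44.9 world [594.3 -34.9  20. ] rack [  -2.8 -115.2] tool [51.  -0.5  1.2]
tcp [582.3 -85.3  21.2] rack [ -24.7 -162.2] yaw 75.94 F [ 0.2 -0.3 -0.2] 0.49670208372462976 6.1
```

View pics/w3.png

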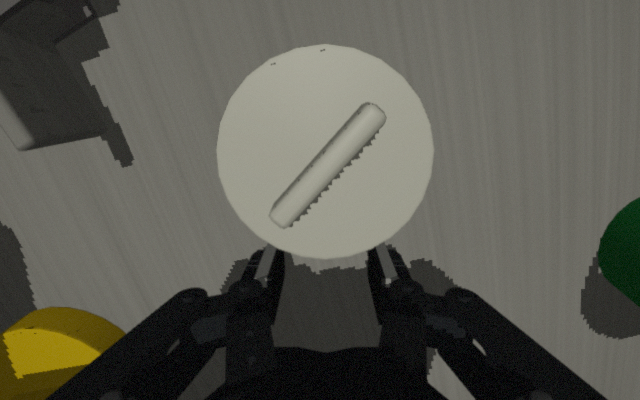

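>>> step_arm:
  commands: "0.5 0.14 0.26 0 0 0 -0.056; 0.5 0.29 0.52 0 0 0 -0.112; 0.5 0.46 0.78 0 0 0 -0.168; 0.5 0.65 1.03 0 0 0 -0.223; 0.5 0.85 1.29 0 0 0 -0.279; 0.5 1.06 1.54 0 0 0 -0.335; 0.5 1.3 1.78 0 0 0 -0.391; 0.5 1.54 2.01 0 0 0 -0.447; 0.5 1.54 2.01 0 0 0 -0.447; 0.5 1.54 2.01 0 0 0 -0.447"

```text
time_s: 7.03
eef_pos: [605.4, -76.2, 21.2]
ee_rot: [-0.0, 0.633, 0.774, -0.0]
force: [-0.3, -0.6, -0.6]
grip_width: 0.504
grip_force: 0.1
```

```bash
python3 - <<'E'
from h import *
im=lid(); cv2.imwrite('pics/w4.png',im[:,:,::-1])
E
```

```text
tcp [605.4 -76.2  21.2] rack [  -0.2 -157.9] yaw 101.4 F [-0.3 -0.6 -0.6] 0.5041207804664749 7.0333
0.95 rad 44.8 world [595.8 -25.7  20. ] rack [   0.5 -106.5] tool [51.4  0.6  1.2]
```

View pics/w4.png

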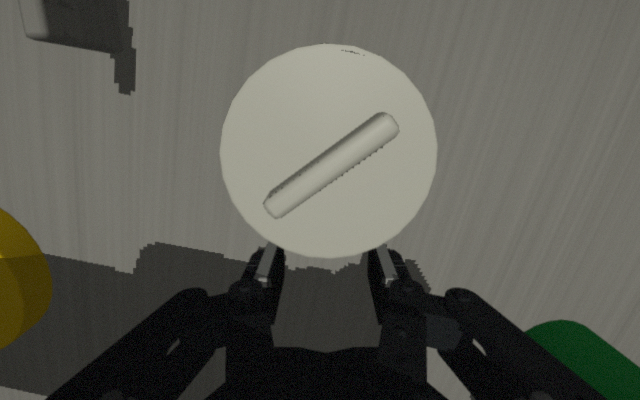

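>>> step_arm:
  commands: "0.5 0.6 0 0 0 0 0; 0.5 1.4 0 0 0 0 0; 0.5 2.2 0 0 0 0 0; 0.5 3 0 0 0 0 0; 0.5 3.8 0 0 0 0 0; 0.5 4.4 0 0 0 0 0; 0.5 4.8 0 0 0 0 0; 0.5 4.9 0 0 0 0 0; 0.5 4.9 0 0 0 0 0"

```text
time_s: 7.88
eef_pos: [595.7, -27.5, 21.3]
ee_rot: [-0.0, 0.632, 0.775, 0.0]
force: [-0.2, -0.2, 0.2]
grip_width: 0.502
grip_force: 0.0
```

```bash
python3 - <<'E'
from h import *
import pickle
pickle.dump(camera_model('wrist'),open('w5.pkl','wb'))
im=lid(); cv2.imwrite('pics/w5.png',im[:,:,::-1])
for p in((-57,0),(57,0),(-57,-8),(57,-8)): print(p,proj('wrist',wd(p,36)))
E
```

```text
tcp [595.7 -27.5  21.3] rack [   0.  -108.2] yaw 101.53 F [-0.2 -0.2  0.2] 0.5021711003913967 7.8833
0.95 rad 44.7 world [585.5  23.3  20. ] rack [  0.2 -56.4] tool [51.8  0.1  1.3]
(-57, 0) [148.42594919  -4.35025002]
(57, 0) [504.82639951  -4.23938508]
(-57, -8) [151.84459429  22.83944865]
(57, -8) [501.38489328  22.91433876]
```

View pics/w5.png

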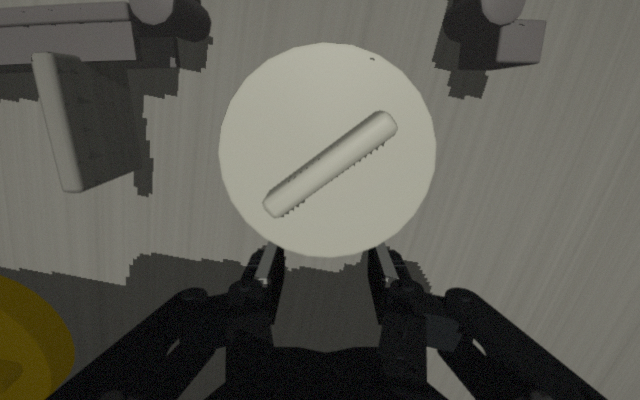

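>>> step_arm:
  commands: "0.5 0.6 0 0 0 0 0; 0.5 1.4 0 0 0 0 0; 0.5 2.2 0 0 0 0 0; 0.5 3 0 0 0 0 0; 0.5 3.8 0 0 0 0 0; 0.5 4.6 0 0 0 0 0; 0.5 5.4 0 0 0 0 0; 0.5 6.2 0 0 0 0 0; 0.5 7 0 0 0 0 0; 0.5 7.8 0 0 0 0 0; 0.5 8.6 0 0 0 0 0; 0.5 9.4 0 0 0 0 0; 0.5 10.2 0 0 0 0 0; 0.5 10.8 0 0 0 0 0; 0.5 11.2 0 0 0 0 0; 0.5 11.5 0 0 0 0 0; 0.5 11.6 0 0 0 0 0; 0.5 11.7 0 0 0 0 0; 0.5 11.8 0 0 0 0 0; 0.5 11.8 0 0 0 0 0"

```text
time_s: 9.65
eef_pos: [572.2, 87.8, 21.3]
ee_rot: [-0.0, 0.633, 0.774, 0.0]
force: [-0.0, -0.2, 0.3]
grip_width: 0.496
grip_force: 0.1
```

```bash
python3 - <<'E'
from h import *
im=lid(); cv2.imwrite('pics/w6.png',im[:,:,::-1])
E
```

```text
tcp [572.2  87.8  21.3] rack [0.1 9.4] yaw 101.5 F [-0.  -0.2  0.3] 0.49610442610242944 9.65
0.78 rad 44.8 world [562.1 138.   20. ] rack [ 0.3 60.6] tool [51.2  0.1  1.3]
```

>>> step_arm:
  commands: "0.5 0.1 0 0 0 0 0; 0.5 0.2 0 0 0 0 0; 0.5 0.3 0 0 0 0 0; 0.5 0.4 0 0 0 0 0; 0.5 0.45 0 0 0 0 0; 0.5 0.5 0 0 0 0 0; 0.5 0.55 0 0 0 0 0; 0.5 0.6 0 0 0 0 0; 0.5 0.6 0 0 0 0 0"

```text
time_s: 10.5
eef_pos: [571.0, 93.4, 21.3]
ee_rot: [0.0, 0.633, 0.775, -0.0]
force: [-1.0, -3.3, -0.2]
grip_width: 0.499
grip_force: 1.4
```

>>> step_arm:
  commands: "0.5 0.05 0 0 0 0 0; 0.5 0.1 0 0 0 0 0; 0.5 0.1 0 0 0 0 0"

```text
time_s: 10.75
eef_pos: [571.1, 93.7, 21.4]
ee_rot: [0.001, 0.633, 0.775, -0.0]
force: [-0.3, -7.9, -0.6]
grip_width: 0.505
grip_force: 3.6
```

```bash
python3 - <<'E'
from h import *
im=lid(); cv2.imwrite('pics/w7.png',im[:,:,::-1])
E
```

```text
tcp [571.1  93.7  21.4] rack [ 0.2 15.4] yaw 101.53 F [-0.3 -7.9 -0.6] 0.5054303423975272 10.75
0.59 rad 44.8 world [561.1 143.5  20. ] rack [ 0.4 66.3] tool [50.8  0.1  1.3]
```

View pics/w7.png

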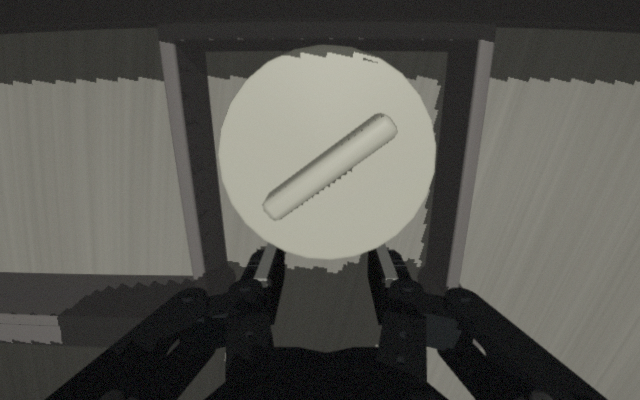

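>>> step_arm:
  commands: "0.5 -0.2 0 0 0 0 0; 0.5 -0.8 0 0 0 0 0; 0.5 -2 0 0 0 0 0; 0.5 -3.5 0 0 0 0 0; 0.5 -5 0 0 0 0 0; 0.5 -7 0 0 0 0 0; 0.5 -9 0 0 0 0 0; 0.5 -10.5 0 0 0 0 0; 0.5 -10.5 0 0 0 0 0; 0.5 -10.5 0 -3 0 0 0; 0.5 -10.5 0 -7 0 0 0; 0.5 -10.5 0 -10 0 0 0; 0 -10.5 0 -11 0 0 0; 0 -10.5 0 -11 0 0 0; 0 -10.5 0 -11 0 0 0"

```text
time_s: 12.1
eef_pos: [591.3, -7.9, 130.5]
ee_rot: [-0.0, 0.632, 0.775, -0.0]
force: [-0.4, 0.5, -0.7]
grip_width: 0.077
grip_force: 0.0
```

```bash
python3 - <<'E'
from h import *
lid(); print(shift(wd((-125,-42),130),11.56), sense()['joints'])
for cam in('top','scene'):
    lid(cam)
E
```

```text
tcp [591.3  -7.9 130.5] rack [ -0.3 -88.1] yaw 101.53 F [-0.4  0.5 -0.7] 0.07720646702874413 12.1
0.71 rad 43.7 world [561.8 139.1  20. ] rack [ 0.2 61.8] tool [149.8   0.6 110.6]
0.42 rad 39.2 world [ 344.4 -244.4   20. ] rack [-289.6 -270.4] tool [-182.5 -289.1  110.6]
0.22 rad 65.0 world [446.1  64.8  20. ] rack [-128.    12.1] tool [ 100.1 -127.7  110.6]
[ 4.5960e+00 -1.2426e+01 -2.5000e-02 -4.0000e-03  1.0000e-03  1.5700e+00] [-2.11471548e-01  5.68963831e-01  1.43853575e+00  9.29979018e-05
  1.13752656e+00 -4.12633123e-01]
tcp [590.9  -7.9 129.3] rack [ -0.8 -88. ] yaw 101.52 F [ 0.2 -0.2 -0.3] -0.0006412163582326867 12.2
0.66 rad 40.1 world [562.3 149.7  20. ] rack [ 2.9 72.1] tool [160.    3.9 109.5]
0.4 rad 31.7 world [ 335.  -253.6   20. ] rack [-300.7 -277.5] tool [-189.8 -299.4  109.9]
tcp [591.1  -8.  129.5] rack [ -0.6 -88.2] yaw 101.52 F [-0.5  0.4  0.4] 0.0037787343834808024 12.3
0.58 rad 44.0 world [564.4 147.2  20. ] rack [ 4.4 69.2] tool [157.3   5.2 109.7]
```

```bash
python3 - <<'E'
from h import *
m=camera_model('wrist'); im=capture('wrist').mean(2); 
for x in(-25,0,25):
    for ys in(range(8,34,2),range(96,122,2)):
        print(x,[(y,int(im[tuple(int(round(v)) for v in proj('wrist',wd((x,y),20),m)[::-1])])) for y in ys])
print('y=66',[(x,int(im[tuple(int(round(v)) for v in proj('wrist',wd((x,66),20),m)[::-1])])) for x in list(range(-56,-36,2))+list(range(38,58,2))])
E
```

```text
-25 [(8, 128), (10, 129), (12, 128), (14, 128), (16, 127), (18, 127), (20, 86), (22, 60), (24, 59), (26, 69), (28, 137), (30, 184), (32, 186)]
-25 [(96, 23), (98, 17), (100, 19), (102, 26), (104, 15), (106, 13), (108, 25), (110, 20), (112, 17), (114, 18), (116, 38), (118, 57), (120, 67)]
0 [(8, 128), (10, 127), (12, 74), (14, 61), (16, 59), (18, 72), (20, 137), (22, 187), (24, 188), (26, 188), (28, 187), (30, 187), (32, 189)]
0 [(96, 62), (98, 15), (100, 16), (102, 22), (104, 22), (106, 13), (108, 12), (110, 15), (112, 9), (114, 20), (116, 40), (118, 43), (120, 30)]
25 [(8, 129), (10, 132), (12, 130), (14, 129), (16, 130), (18, 131), (20, 129), (22, 59), (24, 62), (26, 75), (28, 161), (30, 187), (32, 188)]
25 [(96, 25), (98, 21), (100, 26), (102, 23), (104, 19), (106, 17), (108, 17), (110, 16), (112, 18), (114, 29), (116, 133), (118, 131), (120, 134)]
y=66 [(-56, 17), (-54, 17), (-52, 2), (-50, 30), (-48, 14), (-46, 12), (-44, 19), (-42, 15), (-40, 0), (-38, 18), (38, 11), (40, 16), (42, 10), (44, 8), (46, 4), (48, 2), (50, 6), (52, 22), (54, 17), (56, 14)]
```

>>> step_arm:
  commands: "0 4.6 -12.4 0 0 0 0.8; 0 4.6 -12.4 0 0 0 1.57; 0 4.6 -12.4 0 0 0 1.57; 0 4.6 -12.4 0 0 0 1.57; 0 4.6 -12.4 0 0 0 1.57; 0 4.6 -12.4 0 0 0 1.57; 0 4.6 -12.4 0 0 0 1.57; 0 4.6 -12.4 0 0 0 1.57; 0 4.6 -12.4 0 0 0 1.57; 0 4.6 -12.4 0 0 0 1.57; 0 4.6 -12.4 0 0 0 1.57; 0 4.6 -12.4 0 0 0 1.57; 0 4.6 -12.4 0 0 0 1.57; 0 4.6 -12.4 0 0 0 1.57; 0 4.6 -12.4 0 0 0 1.57; 0 4.6 -12.4 0 0 0 1.57"

```text
time_s: 13.78
eef_pos: [461.0, 12.1, 131.2]
ee_rot: [-0.0, 0.995, 0.102, -0.0]
force: [0.2, -0.2, -0.6]
grip_width: 0.003
grip_force: 0.0
```

```bash
python3 - <<'E'
from h import *
m=camera_model('wrist'); im=capture('wrist'); s=sense()
print(rk(s['eef_pos']),s['eef_pos'],s['time_s'],shift(wd((-125,-42),28),11.56))
for r in spot_point('wrist','latch_fin'): print(r['score'],r['xy'],rk(at_z('wrist',r['xy'],28,m)))
g=im.mean(2)
for y in(-30,-45): print(y,[(x,int(g[tuple(int(round(v)) for v in proj('wrist',wd((x,y),48),m)[::-1])])) for x in range(-104,-70,2)])
E
```

```text
[-124.00090421  -42.39920954] [460.98095298  12.14180474 131.20877348] 13.8333 [-9.8000e-02 -3.9000e-02  1.0321e+01 -0.0000e+00  0.0000e+00  2.0000e-03]
0.82 [321.4, 148.9] [-84.41529677 -39.74216481]
-30 [(-104, 72), (-102, 70), (-100, 73), (-98, 69), (-96, 73), (-94, 69), (-92, 86), (-90, 145), (-88, 151), (-86, 147), (-84, 77), (-82, 66), (-80, 69), (-78, 71), (-76, 70), (-74, 72), (-72, 73)]
-45 [(-104, 144), (-102, 145), (-100, 142), (-98, 145), (-96, 143), (-94, 144), (-92, 136), (-90, 144), (-88, 151), (-86, 145), (-84, 75), (-82, 67), (-80, 67), (-78, 135), (-76, 143), (-74, 146), (-72, 147)]
```

>>> step_arm:
  commands: "0 -0.1 0 3 0 0 0; 0 -0.1 0 6 0 0 0; 0 -0.1 0 8.5 0 0 0; 0 -0.1 0 10 0 0 0; 0 -0.1 0 10.3 0 0 0; 0 -0.1 0 10.3 0 0 0; 0 0.8 0 10.3 0 0 0; 0 1.6 0 10.3 0 0 0; 0 2 0 10.3 0 0 0; 0 2.4 0 10.3 0 0 0; 0 3 0 10.3 0 0 0; 0 3.8 0 10.3 0 0 0; 0 4.6 0 10.3 0 0 0; 0 5.4 0 10.3 0 0 0; 0 6.2 0 10.3 0 0 0; 0 7 0 10.3 0 0 0; 0 7.6 0 10.3 0 0 0; 0 7.6 0 10.3 0 0 0"

```text
time_s: 15.38
eef_pos: [536.7, 27.6, 28.2]
ee_rot: [0.0, 0.995, 0.101, 0.001]
force: [-0.2, -0.0, -0.3]
grip_width: -0.001
grip_force: 0.0
```

```bash
python3 - <<'E'
from h import *
m=camera_model('wrist'); im=capture('wrist'); s=sense()
print(rk(s['eef_pos']),s['eef_pos'],s['force'],s['time_s'],shift(wd((25.5,-42),28),11.56))
for r in spot_point('wrist','latch_fin')[:2]: print(r['score'],r['xy'],rk(at_z('wrist',r['xy'],28,m)))
g=im.mean(2)
for y in(-25,-35,-50): print(y,[(x,int(g[tuple(int(round(v)) for v in proj('wrist',wd((x,y),48),m)[::-1])])) for x in range(-50,-10,2)])
E
```

```text
[-47.37069842 -42.44526689] [536.06597454  27.45291508  28.16361156] [-0.1971834   0.58828913  0.04599505] 15.4333 [ 7.287e+00 -4.200e-02  2.100e-02  0.000e+00 -1.000e-03  0.000e+00]
0.84 [315.0, 238.4] [-30.09355281 -38.29067196]
-25 [(-50, 20), (-48, 23), (-46, 15), (-44, 16), (-42, 52), (-40, 52), (-38, 55), (-36, 50), (-34, 121), (-32, 138), (-30, 138), (-28, 121), (-26, 63), (-24, 62), (-22, 67), (-20, 68), (-18, 61), (-16, 65), (-14, 58), (-12, 65)]
-35 [(-50, 16), (-48, 16), (-46, 10), (-44, 26), (-42, 23), (-40, 14), (-38, 19), (-36, 22), (-34, 92), (-32, 138), (-30, 137), (-28, 119), (-26, 68), (-24, 67), (-22, 63), (-20, 64), (-18, 65), (-16, 63), (-14, 67), (-12, 65)]
-50 [(-50, 14), (-48, 24), (-46, 8), (-44, 11), (-42, 22), (-40, 14), (-38, 16), (-36, 35), (-34, 59), (-32, 67), (-30, 70), (-28, 91), (-26, 63), (-24, 60), (-22, 66), (-20, 66), (-18, 61), (-16, 61), (-14, 66), (-12, 61)]
```

>>> step_arm:
  commands: "0 0.5 0 0 0 0 0; 0 1.2 0 0 0 0 0; 0 2 0 0 0 0 0; 0 2.8 0 0 0 0 0; 0 3.6 0 0 0 0 0; 0 4.4 0 0 0 0 0; 0 5.2 0 0 0 0 0; 0 5.8 0 0 0 0 0; 0 6.2 0 0 0 0 0; 0 6.4 0 0 0 0 0; 0 6.6 0 0 0 0 0; 0 6.7 0 0 0 0 0; 0 6.8 0 0 0 0 0; 0 6.85 0 0 0 0 0; 0 6.9 0 0 0 0 0; 0 6.9 0 0 0 0 0"

```text
time_s: 16.82
eef_pos: [603.1, 41.2, 28.3]
ee_rot: [0.0, 0.995, 0.101, 0.0]
force: [-1.3, 0.4, -1.8]
grip_width: 0.003
grip_force: 0.6
```

```bash
python3 - <<'E'
from h import *
s=sense(); print(rk(s['eef_pos']),s['force'],s['time_s'])
E
```

```text
[ 21.03951869 -42.43846292] [-1.2579313   0.42939368 -1.83587567] 16.8167
```

>>> step_arm:
  commands: "0 0.05 0 0 0 0 0; 0 0.1 0 0 0 0 0; 0 0.15 0 0 0 0 0; 0 0.2 0 0 0 0 0; 0 0.22 0 0 0 0 0; 0 0.24 0 0 0 0 0; 0 0.24 0 0 0 0 0"

```text
time_s: 17.4
eef_pos: [605.5, 41.6, 28.3]
ee_rot: [0.0, 0.995, 0.101, 0.0]
force: [-1.2, 0.4, -1.1]
grip_width: 0.002
grip_force: 0.6
```

>>> step_arm:
  commands: "0 0.05 0 0 0 0 0; 0 0.1 0 0 0 0 0; 0 0.15 0 0 0 0 0; 0 0.15 0 0 0 0 0"

```text
time_s: 17.73
eef_pos: [607.1, 42.0, 28.3]
ee_rot: [0.0, 0.995, 0.101, 0.0]
force: [-0.7, -0.3, -1.9]
grip_width: 0.001
grip_force: 0.4
```

>>> step_arm:
  commands: "0 0.05 0 0 0 0 0; 0 0.1 0 0 0 0 0; 0 0.15 0 0 0 0 0; 0 0.2 0 0 0 0 0; 0 0.2 0 0 0 0 0"

```text
time_s: 18.15
eef_pos: [607.4, 42.1, 28.3]
ee_rot: [0.0, 0.995, 0.101, -0.002]
force: [-11.9, -4.0, 5.8]
grip_width: 0.003
grip_force: 5.9
```

```bash
python3 - <<'E'
from h import *
m=camera_model('wrist'); im=capture('wrist'); s=sense(); print(rk(s['eef_pos']),s['force'],s['time_s'])
g=im.mean(2)
for y in(-25,-35): print(y,[(x,int(g[tuple(int(round(v)) for v in proj('wrist',wd((x,y),48),m)[::-1])])) for x in range(26,60,2)])
E
```

```text
[ 25.50442768 -42.46064344] [-11.22211405  -3.37560998   7.30645096] 18.2
-25 [(26, 8), (28, 25), (30, 67), (32, 65), (34, 66), (36, 61), (38, 129), (40, 139), (42, 137), (44, 116), (46, 65), (48, 66), (50, 66), (52, 65), (54, 65), (56, 66), (58, 60)]
-35 [(26, 19), (28, 20), (30, 15), (32, 9), (34, 21), (36, 16), (38, 96), (40, 138), (42, 138), (44, 114), (46, 69), (48, 68), (50, 67), (52, 63), (54, 60), (56, 61), (58, 65)]
```

>>> step_arm:
  commands: "0 -0.2 0 0 0 0 0; 0 -1 0 0 0 0 0; 0 -2.5 0 0 0 0 0; 0 -4 0 0 0 0 0; 0 -5 0 0 0 0 0; 0 -5 0 -3 0 0 0; 0 -5 0 -7 0 0 0; 0 -5 0 -11 0 0 0; 0 -5 0 -15 0 0 0; 0 -7 0 -19 0 0 0; 0 -9 0 -20 0 0 0; 0 -9 0 -20 0 0 0; 0 -9 0 -20 0 0 0; 0 -9 0 -20 0 0 0"

```text
time_s: 19.37
eef_pos: [521.0, 24.4, 227.7]
ee_rot: [-0.0, 0.995, 0.101, -0.0]
force: [-0.3, 0.1, -1.1]
grip_width: 0.001
grip_force: 0.0
```

```bash
python3 - <<'E'
from h import *
m=camera_model('wrist'); im=capture('wrist'); g=im.mean(2); s=sense(); print(s['eef_pos'],s['force'],s['time_s'])
for y in(-25,-35,-45): print(y,[(x,int(g[tuple(int(round(v)) for v in proj('wrist',wd((x,y),48),m)[::-1])])) for x in range(26,60,2)])
print('rim',[(y,int(g[tuple(int(round(v)) for v in proj('wrist',wd((0,y),20),m)[::-1])])) for y in range(4,34,2)])
b=cv2.resize(im[:,:,::-1],None,fx=1.25,fy=1.25); cv2.imwrite('pics/w9.png',cv2.convertScaleAbs(b,alpha=1.3,beta=15))
E
```

```text
[520.97129093  24.40654971 227.28799001] [ 0.7787478   0.21764242 -0.40194055] 19.4167
-25 [(26, 67), (28, 69), (30, 69), (32, 68), (34, 62), (36, 89), (38, 146), (40, 150), (42, 151), (44, 77), (46, 69), (48, 100), (50, 91), (52, 67), (54, 68), (56, 63), (58, 69)]
-35 [(26, 140), (28, 140), (30, 130), (32, 67), (34, 65), (36, 91), (38, 143), (40, 150), (42, 148), (44, 129), (46, 140), (48, 139), (50, 140), (52, 141), (54, 136), (56, 138), (58, 138)]
-45 [(26, 140), (28, 137), (30, 82), (32, 70), (34, 66), (36, 90), (38, 140), (40, 145), (42, 147), (44, 125), (46, 137), (48, 141), (50, 141), (52, 136), (54, 139), (56, 140), (58, 140)]
rim [(4, 137), (6, 139), (8, 137), (10, 92), (12, 65), (14, 67), (16, 70), (18, 79), (20, 154), (22, 198), (24, 198), (26, 196), (28, 198), (30, 198), (32, 198)]
```

View pics/w9.png

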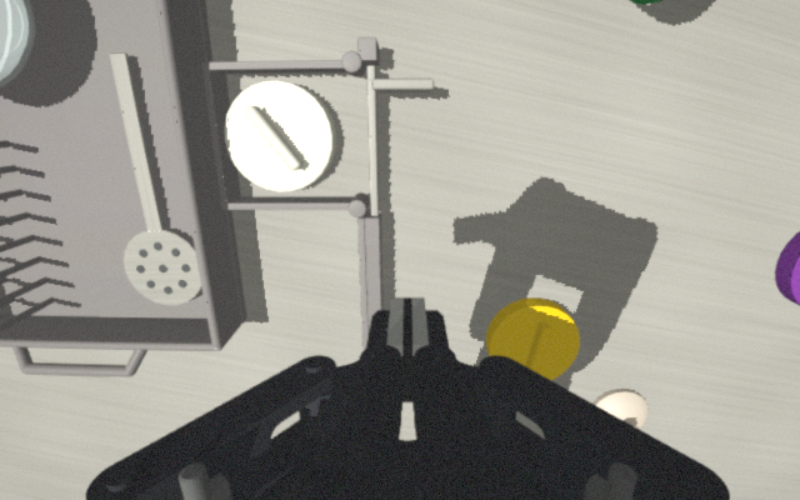

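The picture shows the lid seated in the bay (centre about 280,136), touching the back wall. The latch bar lies across the gap up to the keeper (370,50), with the fin at (405,84). The arm is clear of everything, and the bystanders in view are in place.

```bash
python3 -c "
from rig import *
print(finish_job())"
```

```text
the job is handed in; nothing more can be done
None
```

The pitcher lid is pushed flat through the gap and rests against the bay's back wall, the latch is pushed shut to its stop, and the job was handed in at about 19.5 s with the arm clear of everything.

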